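Hand-crank the slide scanner's tray home

ROBOT

A 6-joint arm with a two-finger parallel gripper is mounted at the origin on the work surface. World frame = base frame: x ahead of the robot, y to its left, z up, the work surface at z = 0. Lengths are in m, angles in rad, forces in N, time in s.
With the tool pointing down it reaches from about 0.325 to 0.9 m from the base axis. Payload 3.5 kg.
Tool frame: the origin (TCP) lies on the front face of the gripper's body, between the roots of the fingers; the fingertips stand 73 mm ahead of it and the grasp point (between the pads) lies 54 mm ahead of it; z points along the fingers, y is the line along which they close (so a half turn about z gives the same grasp; the last joint's range is limited). The gripper opens to 85 mm and grips with 20 to 120 N. Pads are 22 mm wide; open, the fingers measure 114 mm over their backs; the gripper's body (76 mm by 85 mm) begins 54 mm behind the grasp point. The pads swing forward as they close: fully open they stand 13 mm farther back than shut.
Start: joints at [-1.27, 0.276, -0.026, 1.268, 0, 1.467], TCP at [0.246, -0.575, 0.304] pointing down, gripper open.
Joint ranges: [-3.12, 3.12], [-0.85, 1.88], [-1.08, 1.24], [-1.95, 2.15], [-1.57, 1.53], [-3.14, 3.14]. Speed limits (rad/s): [2.57, 2.57, 3.14, 3.14, 3.14, 3.14].

INTERFACE

Orientations are given as a unit quaternion [w, x, y, z].
In Python, from cell import r gives the robot as it stands.
- The arm moves only by the shell command python3 -m crank 'ROWS' [OPENING] [FORCE]. ROWS is text: rows parted by semicolons, each of 4 numbers parted by spaces: the shift along the world's x, y, z in units of 5 cm (1.0 is 5 cm), then the turn about the world's z in units of 0.08 rad (1.0 is 0.08 rad). In form: x y z yaw; .... A call has 1 to 5 rows; each row shifts and turns the commanded pose from where the row before left it; what a row does not reach is not made up. A row lasts 1/10 s, in which the tool goes at most 50 mm and 8.59 degrees, less where a joint would pass 70% of its speed; a pose out of reach is approached as far as the arm can. A call with a number of a shift or a turn outside -1 to 1 is refused whole. A call with a gripper value outside its range is refused whole. OPENING is the opening, from -1 (shut) to 1 (fully open), set as the call begins (- or left out, the last holds). The fingers move at their own pace and stop on an object; FORCE is the grip in N (left out, the last holds). Time passes only in rows, so rows that do not move let the fingers close. It gives the time, the measured TCP pose, the force, the opening and the grip force at its end, in the units of the state.
- r.sense(): the state, without advancing time (a new reading comes with each control period).
- r.read_camera(name): name is "scene" or "top" or "wrist"; returns a dict with "image" (480x640x3 uint8, blue, green, red), "intrinsics" (3x3 intrinsics, pixels), "k1" (the pictures are not rectified: a ray, as slopes to the right and down, at radius r is drawn at 1 + k1 r^2 times it, then the intrinsics apply), "rvec" (rotation vector, rad) and "tvec" (3), from world to camera coordinates, as OpenCV has them; the wrist camera has in their place "T_tool_cam" (4x4, takes a point from camera to tool coordinates, whose origin is the TCP and whose axes are the flange's). Camera axes: x right, y down, z forward; pixel columns grow to the right and rows downward; lengths in m; the calibration is good to about 2 mm. A picture is of the moment at which its call begins: read the wrist's pose just before it. There is no depth.
- r.sign_off(): hands the job in; it is judged then, once.
The state is a dict: "t": time; "qpos": joint angles; "joint_velocities": joint speeds; "tau": joint torques, N m; "position": TCP position; "eef_rot": TCP orientation; "force": force on the tool from outside, world axes, zero at the start; "ft_torque": the same for the moment, N m; "width": opening from 0.0 (shut) to 1.0 (fully open); "gripper_force": force on a finger pad.
Only numpy, scipy, OpenCV 4.12 (cv2) and the standard library are available. Lean on these libraries where they do the work, as an engineer would, in place of code of your own. Each camera call takes 0.05 s, during which the arm holds its last target. There are 200 camera calls.

TASK

The slide scanner's tray has stopped part-way out. Fit the loose hand crank onto the upright square drive shaft in front of the scanner, pushed right down onto the shaft's shoulder, and wind it clockwise (seen from above) until the tray is fully home, its front plate closed up against the scanner. Let go and leave the crank sitting on the shaft, and do not knock the other things on the bench about.

Things in the scene. Friction and masses are not known exactly. Their poses are not given: they have to be found in the camera images.
- scanner: Fixed slide scanner. Origin on the bench under the shaft's axis, z up. Grey drive head 110 x 110 x 58 mm tall, centred on the origin, the shaft rising from its top. A white bed (170 mm wide, 18 tall) runs from it along the scanner's +y to the white housing (x = -130 to 170 mm, 220 tall, slotted front face at y = 250 mm). Place and yaw vary.
- tray (a joint): How far the tray stands out of the scanner (m): 0 = home, front plate against the housing; grows as it comes out, to the scanner's -y. Aluminium plate with glass slides and an upright grey front plate (160 mm wide, z = 22 to 68 mm). Moves only with the shaft, 20 mm a turn: clockwise from above draws it home. The screw is self-locking: it cannot be pushed in.
- tray_front (a point): Centre of the tray's front plate, 45 mm above the bench. It moves along the scanner's y; fully home it is at y = 238 mm of the scanner's frame (plate thickness 10 mm, from 0 to +10 mm in y of this point).
- drive (a joint): Angle of the square drive shaft in rad, over several turns: 0 = tray home, where it meets a hard stop; it grows anticlockwise seen from above. tray = 0.0031831 m x drive angle. At the start it stands 1.7 to 2.5 turns from home. Turning it takes about 0.15 N m, steadily; it stays where it is left.
- drive_seat (a point): Centre of the shaft's round shoulder (top face at z = 70 mm, 42 mm across), on the upright axis; the fitted crank's underside rests here. It turns with the shaft: x and y are square to the faces of the 16 mm square steel shaft, which rises 24 mm from the shoulder, then tapers over 8 mm to an 8 mm square tip (z = 102 mm).
- crank: Loose steel crank, about 0.35 kg, flat on the bench, grip upwards. Origin: centre of the hub's underside. Hub: 36 mm block (x, y, z) with an upright 18.5 mm square through-socket in line with its sides, so it fits on the shaft four ways, a quarter turn apart, with about 9 degrees of play. Arm along its +x to x = 91 mm, 22 wide, 12 thick, underside level with the hub's.
- crank_handle (a point): Point on the axis of the crank's black upright grip, at x = 75 mm, z = 60 mm of the crank's frame. The grip is 24 mm in diameter, reaches from z = 16 to 84 mm of the crank's frame (the steel pin's end shows 2 mm above), and spins freely on its pin, so that a hand holding it need not turn as the crank goes round.
- tip_box: Bystander: open white box with dividers, 85 x 120 x 55 mm. Origin: centre of underside.
- beaker: Bystander: glass beaker, radius 35 mm, 90 mm tall. Origin: centre of underside.
- reagent_jar: Bystander: white jar with black cap, radius 30 mm, 90 mm tall. Origin: centre of underside.
- slide_case: Bystander: flat grey case with white lid, 92 x 102 x 33 mm. Origin: centre of underside.
- petri_stack: Bystander: clear round dish, radius 46 mm, 29 mm tall. Origin: centre of underside.
- screwdriver: Bystander: screwdriver lying on the bench, on the far side. Its own x axis runs along it.
Mind the look-alikes: they are no part of the job. Leave any pink, purple or turquoise look-alike of the crank alone.

How it is judged:
By the outcome, as a careful person would: the job done as asked, in the order asked, and still so for the second after the job is handed in, with the robot touching nothing.
It also fails if it takes over 69 s, if anything falls off the work surface, if the arm or the gripper's body presses on something with over 40 N, if the wrist force passes 120 N, or if a joint passes its speed limit or range.

## Working session

There is one attempt and no reset: what is moved stays moved. The work goes in short steps, Python scripts to look and compute and a shell command to move; the robot and the scene stay as the last step left them, time stands still between calls to the robot, and variables do not carry over. Pictures are saved under pics/ and viewed, at most 10 in all, crops included, and the job is handed in when it is done.

```bash
ls; mkdir -p pics
cat > h.py <<'E'
import numpy as np, cv2
from cell import r
from scipy.spatial.transform import Rotation as R
def cam(name):
    s=r.sense(); c=r.read_camera(name); K=np.array(c["intrinsics"],float); k1=c["k1"]
    if name=="wrist":
        q=s["eef_rot"]; T=np.eye(4); T[:3,:3]=R.from_quat([q[1],q[2],q[3],q[0]]).as_matrix(); T[:3,3]=s["position"]
        M=T@np.array(c["T_tool_cam"]); Rw=M[:3,:3]; o=M[:3,3]
    else:
        Rc=R.from_rotvec(np.ravel(c["rvec"])).as_matrix(); Rw=Rc.T; o=-Rc.T@np.ravel(c["tvec"])
    return dict(img=c["image"],K=K,k1=k1,R=Rw,o=o)
def ray(c,px):
    D=np.array([c["k1"],0,0,0,0])
    u=cv2.undistortPoints(np.array(px,float).reshape(-1,1,2),c["K"],D).reshape(-1,2)
    return np.c_[u,np.ones(len(u))]@c["R"].T
def onz(c,px,z):
    d=ray(c,px); return c["o"]+d*((z-c["o"][2])/d[:,2])[:,None]
def proj(c,P):
    p=(np.atleast_2d(P)-c["o"])@c["R"]; u=p[:,:2]/p[:,2:]; u=u*(1+c["k1"]*(u**2).sum(1))[:,None]
    return u@c["K"][:2,:2].T+c["K"][:2,2]
E
python3 - <<'E'
from h import *
for n in("scene","top"):
    c=cam(n); cv2.imwrite(f"pics/{n}0.png",c["img"]); print(n,c["o"],c["k1"],c["K"][0,0])
print(r.sense())
E
```

```text
pics
scene [ 1.10562699 -0.62688995  0.98743352] -0.0511611437348125 526.0022689084085
top [ 0.48619466 -0.06048328  1.27313261] -0.08713350636831653 570.7649174505162
{'t': 0.1, 'qpos': array([-1.27041649e+00,  2.77105648e-01, -2.77205703e-02,  1.26797189e+00,
       -3.22363726e-05,  1.46740983e+00]), 'joint_velocities': array([ 5.89193110e-05, -4.35867227e-04,  3.21643356e-03, -4.08939033e-04,
        5.41330344e-04,  4.00510603e-04]), 'tau': array([ 3.76306116e-04, -4.46708572e+01,  2.96128714e+01,  8.47495015e-03,
       -3.72452303e-05,  1.10624789e-06]), 'position': array([ 0.24538497, -0.57422924,  0.30285201]), 'eef_rot': array([-9.94455481e-04,  9.79690219e-01,  2.00514522e-01, -1.14465226e-04]), 'force': array([-0.48647507, -0.01462615, -0.09130673]), 'ft_torque': array([0.01394094, 0.0431501 , 0.0463389 ]), 'gripper_force': 0.0, 'width': 1.0020158871306095}
```

View pics/scene0.png

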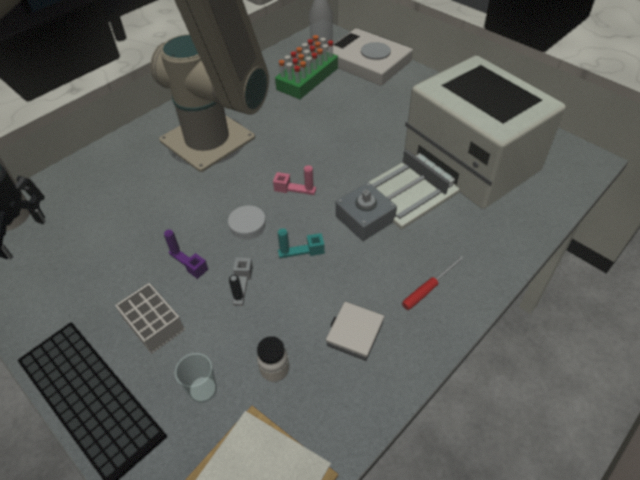

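View pics/top0.png

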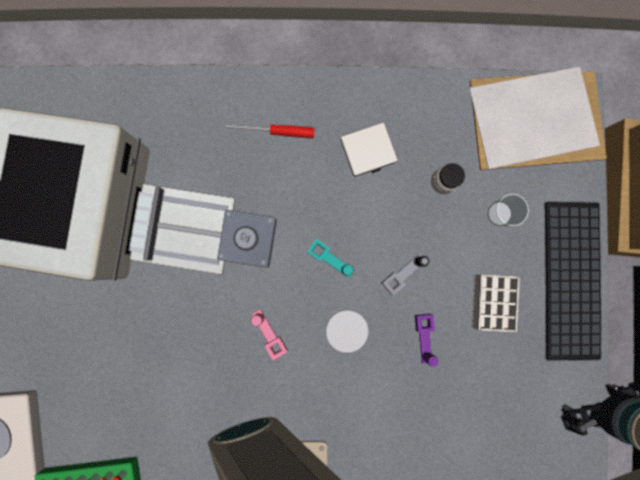

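Both views show four crank-shaped things. Top-view hub pixels are grey/black (394,283), turquoise (319,248), pink (275,347) and purple (424,322). I choose the grey steel one with the black grip at (422,261). The drive head is at (246,237), with the housing to its left (world +y).

Run:
```python
from h import *
c=cam("top"); im=c["img"]
a=cv2.resize(im[235:305,365:445],None,fx=5,fy=5,interpolation=cv2.INTER_CUBIC)
b=cv2.resize(im[202:272,210:290],None,fx=5,fy=5,interpolation=cv2.INTER_CUBIC)
cv2.imwrite("pics/crop1.png",np.hstack([a,b]))
print("hub",onz(c,[394,283],.036),"grip",onz(c,[422,261],.086),"shaft",onz(c,[245,238],.1))
hc=onz(c,[[220,211],[275,213],[271,266],[219,260]],.058);print(hc)
print("pinkhub",onz(c,[275,347],.036),"teal",onz(c,[[319,248],[348,269]],.036),"petri",onz(c,[347,331],.029))
```

```text
hub [[ 0.45518115 -0.24597496  0.036     ]] grip [[ 0.50264661 -0.29738849  0.086     ]] shaft [[0.54728575 0.07096706 0.1       ]]
[[0.60680456 0.12988903 0.058     ]
 [0.60339774 0.01236063 0.058     ]
 [0.49030718 0.01968561 0.058     ]
 [0.502214   0.13042991 0.058     ]]
pinkhub [[0.31586736 0.01096409 0.036     ]] teal [[ 0.53011773 -0.08247617  0.036     ]
 [ 0.48500726 -0.1456744   0.036     ]] petri [[ 0.35025723 -0.14467158  0.029     ]]
```

View pics/crop1.png

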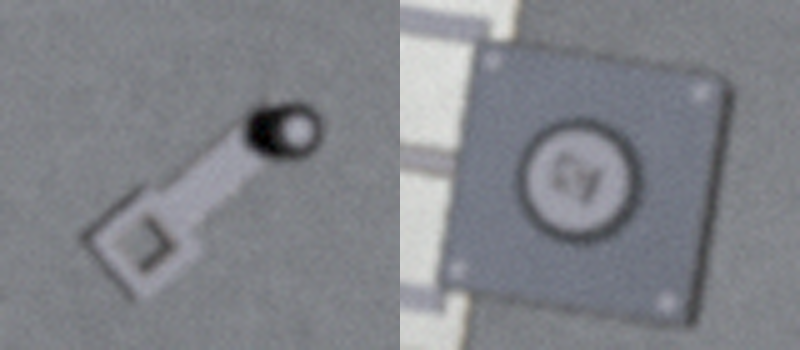

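The crop shows the chosen crank's hub at (394,283.6), with a black grip ending in a bright steel pin at (424.6,261). The shoulder centre is at (245.6,238). I'll move above the hub for a wrist look.

```bash
python3 -m crank '.26 .41 0 1;.26 .41 0 1;.26 .41 0 1;.26 .41 0 1;.26 .41 0 1' 1 60 | tail -1
python3 -m crank '.26 .41 0 1;.26 .41 0 1;.26 .41 0 1;.26 .41 0 1;.26 .41 0 1'|tail -1
python3 -m crank '.26 .41 0 1;.26 .41 0 1;.26 .41 0 1;.26 .41 0 1;.26 .41 0 1'|tail -1
python3 -m crank '.26 .41 0 1;.0 .0 0 1;0 0 0 1;0 0 0 1;0 0 0 1'|tail -1
python3 -m crank '0 0 0 1;0 0 0 1;0 0 0 1;0 0 0 .3;0 0 0 0'
python3 - <<'E'
from h import *
s=r.sense();print(s["qpos"]);
c=cam("wrist"); cv2.imwrite("pics/w1.png",c["img"]); print(c["o"],c["R"][:,2],r.read_camera("wrist")["T_tool_cam"])
print(proj(c,[[.455,-.246,.036],[.5027,-.3025,.086]]))
E
```

```text
gripper_force: 0.0
gripper_force: 0.0
gripper_force: 0.0
gripper_force: 0.0
t: 2.65
position: [0.4534, -0.2466, 0.3037]
eef_rot: [-0.0, 0.424, 0.906, 0.0]
force: [-0.7, 0.3, 0.8]
width: 1.0
gripper_force: 0.0
[-6.23481002e-01  8.39523933e-02 -2.59567665e-01  1.22778636e+00
  1.91150989e-05  2.51205088e-01]
[ 0.40009342 -0.18352569  0.37457102] [ 0.20568985 -0.24758453 -0.94678064] [[-7.92626614e-04 -9.46620015e-01 -3.22350616e-01  8.26404550e-02]
 [ 9.99999506e-01 -5.56931551e-04 -8.23400534e-04 -4.54155187e-04]
 [ 5.99920197e-04 -3.22351109e-01  9.46619988e-01 -7.08471824e-02]
 [ 0.00000000e+00  0.00000000e+00  0.00000000e+00  1.00000000e+00]]
[[323.97409803 204.58693064]
 [324.61868666 302.6950687 ]]
```

View pics/w1.png

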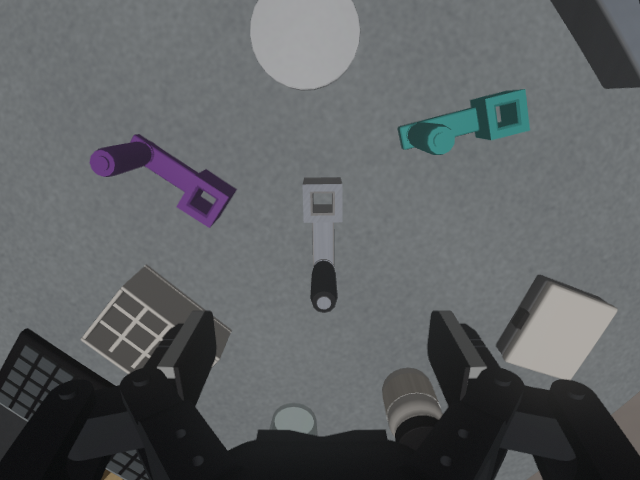

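The wrist view has the grey hub's top face at about (322.7,203.5) and the pin end at (323.5,302.5). The arm lies along the image column, so the yaw is right and the fingers straddle clear space.

Run:
```python
from h import *
c=cam("wrist"); h=onz(c,[322.7,203.5],.036)[0]; p=onz(c,[323.5,302.5],.086)[0]; d=p-h
g=cv2.cvtColor(c["img"],6)[170:315,290:360]
print(h,p,np.hypot(*d[:2]),np.degrees(np.arctan2(d[1],d[0])))
s=r.sense()["position"];print(((h-s)/.05)[:2],(.08-s[2])/.05)
```

```text
[ 0.45358242 -0.2460721   0.036     ] [ 0.50198343 -0.30310871  0.086     ] 0.07480529727870185 -49.68221624741064
[0.00185212 0.01269762] -4.476619948768642
```

```bash
python3 -m crank '0 .01 -.8 0;0 0 -.8 0;0 0 -.8 0;0 0 -.8 0;0 0 -.5 0' | tail -5
python3 -m crank '0 0 -.4 0;0 0 -.25 0;0 0 -.1 0;0 0 0 0;0 0 0 0'
python3 -m crank '0 0 0 0;0 0 0 0;0 0 0 0;0 0 0 0;0 0 0 0' -1 70
python3 -m crank '0 0 0 0;0 0 0 0;0 0 0 0;0 0 0 0;0 0 0 0'
```

```text
position: [0.4521, -0.2452, 0.116]
eef_rot: [-0.002, 0.423, 0.906, 0.0]
force: [-0.9, -0.0, -0.1]
width: 1.001
gripper_force: 0.0
t: 3.8
position: [0.4544, -0.2468, 0.0824]
eef_rot: [0.001, 0.423, 0.906, -0.0]
force: [0.2, 0.4, -0.2]
width: 1.002
gripper_force: 0.0
t: 4.3
position: [0.4543, -0.2465, 0.0822]
eef_rot: [0.001, 0.423, 0.906, 0.0]
force: [0.8, 1.0, 4.4]
width: 0.41
gripper_force: 71.2
t: 4.8
position: [0.4542, -0.2465, 0.0822]
eef_rot: [0.001, 0.423, 0.906, 0.0]
force: [0.1, 1.1, 5.5]
width: 0.411
gripper_force: 71.2
```

```bash
python3 -m crank '0 0 .4 0;0 0 .8 0;0 0 .8 0;0 0 .8 0;0 0 .8 0' | tail -5
python3 -m crank '.3 .5 .2 0;.45 .7 0 0;.5 .7 0 0;.5 .7 0 0;.5 .7 0 0' | tail -1
python3 -m crank '.5 .7 0 0;.3 .5 0 0;.1 .3 0 0;0 0 0 0;0 0 0 0'
python3 - <<'E'
from h import *
c=cam("wrist"); cv2.imwrite("pics/w2.png",c["img"]); print(proj(c,[[.547,.071,.07],[.547,.071,.102]]))
E
```

```text
position: [0.4524, -0.2455, 0.2616]
eef_rot: [-0.002, 0.423, 0.906, 0.0]
force: [0.9, 0.5, -3.1]
width: 0.407
gripper_force: 70.6
gripper_force: 70.7
t: 6.3
position: [0.61, -0.0065, 0.2704]
eef_rot: [-0.001, 0.423, 0.906, -0.001]
force: [0.0, -0.4, -2.8]
width: 0.403
gripper_force: 70.9
[[325.22369743  83.74305454]
 [325.5788726   80.12873557]]
```

View pics/w2.png

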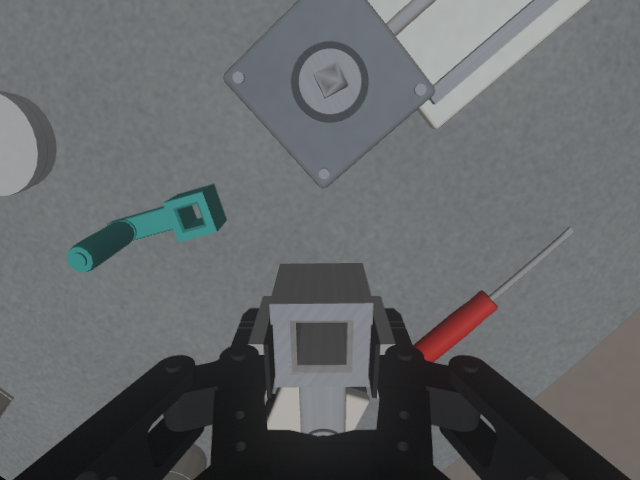

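The shoulder disc is at about (330,81) with the pyramid-topped shaft on it. The held hub's top face is at about (322,345). I'll enlarge the shaft and hub crops for its angle.

Run:
```python
from h import *
im=cv2.imread("pics/w2.png")
a=cv2.resize(im[35:130,280:380],(400,380),interpolation=cv2.INTER_CUBIC)
a=cv2.normalize(a,None,0,255,cv2.NORM_MINMAX)
b=cv2.resize(im[255:395,250:395],(400,380),interpolation=cv2.INTER_CUBIC)
cv2.imwrite("pics/crop2.png",np.hstack([a,b]))
```

```text
(no output)
```

View pics/crop2.png

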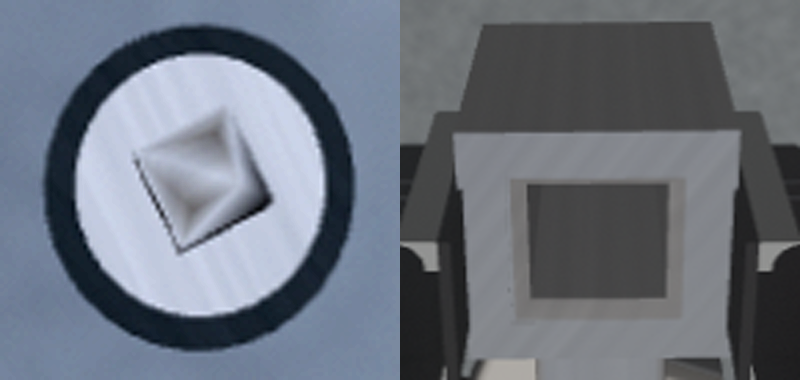

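Run:
```python
from h import *
c=cam("wrist"); s=r.sense(); print(s["position"])
def A(P): 
    e=P[1]-P[0]; f=P[2]-P[3]; return [np.degrees(np.arctan2(v[1],v[0])) for v in (e,f,P[3]-P[0],P[2]-P[1])],[np.hypot(*v[:2]) for v in(e,P[3]-P[0])]
sh=np.array([[135,155],[225,105],[272,195],[182,252]])/4+[280,35]
P=onz(c,sh,.094); print("shaft",P.mean(0),A(P))
print("shoulder",onz(c,[330,81.2],.07))
k=np.array([145/400,140/380])
so=np.array([[110,180],[285,178],[283,318],[115,320]])*k+[250,255]
zt=s["position"][2]-.0462
H=onz(c,so,zt); print("socket",H.mean(0),A(H))
o=np.array([[54,133],[341,130]])*k+[250,255]; O=onz(c,o,zt); print("hubedge",O,O.mean(0))
# top-camera
t=cam("top"); print("top shoulder",onz(t,[245.6,238],.07))
```

```text
[ 0.61011535 -0.00729798  0.27094121]
shaft [0.5490174  0.07352541 0.094     ] ([np.float64(67.63515541309944), np.float64(71.29491599242664), np.float64(-23.29081678374731), np.float64(-20.682286712708862)], [np.float64(0.01544913115719312), np.float64(0.01595816950372467)])
shoulder [[0.5486095  0.07389016 0.07      ]]
socket [ 0.60924235 -0.00692246  0.22474121] ([np.float64(40.6970211340547), np.float64(40.80511768593649), np.float64(-50.153710636290484), np.float64(-49.095744799353945)], [np.float64(0.02245501881015575), np.float64(0.02237063840648724)])
hubedge [[ 0.58379548 -0.00484545  0.22474121]
 [ 0.61126831  0.0187092   0.22474121]] [0.5975319  0.00693188 0.22474121]
top shoulder [[0.54885755 0.07306291 0.07      ]]
```

```bash
python3 -m crank '-.15 .2 0 1;-.2 .27 0 1;-.2 .27 0 1;-.2 .27 0 1;-.2 .27 0 1' | tail -1
python3 -m crank '-.2 .27 0 1;-.056 .062 0 .15;0 0 0 0;0 0 0 0;0 0 0 0'
python3 - <<'E'
from h import *
s=[r.sense()["position"]];c=cam("wrist"); c2=cam("wrist");s.append(r.sense()["position"]); print(s)
cv2.imwrite("pics/w3.png",cv2.resize(c["img"][220:420,200:440],None,fx=3,fy=3,interpolation=cv2.INTER_CUBIC))
print((proj(c,[[.5488,.0735,.102],[.5488,.0735,.07]])-[200,220])*3)
E
```

```text
gripper_force: 70.7
t: 7.45
position: [0.5513, 0.0736, 0.2715]
eef_rot: [0.0, 0.191, 0.982, -0.0]
force: [-0.1, 0.2, -2.6]
width: 0.408
gripper_force: 70.8
[array([0.55131594, 0.07357245, 0.27154053]), array([0.55119904, 0.07377903, 0.27140804])]
[[363.15854627  47.12013298]
 [363.37691437   6.38747082]]
```

View pics/w3.png

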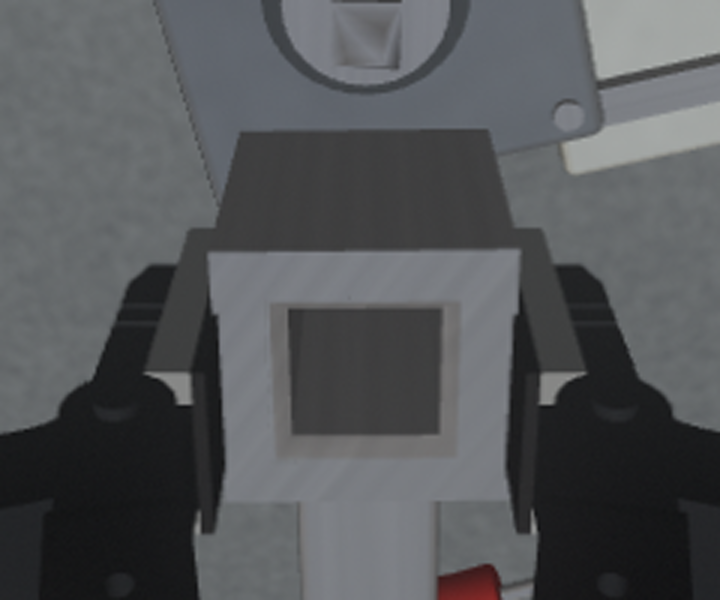

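The hub sides are now parallel to the shaft's square. In the crop the shaft is centred at about (367,34), and the hub's socket top runs from (270,302) to (460,458).

Run:
```python
from h import *
c=cam("wrist"); s=r.sense(); f=lambda p:np.array(p)/3+[200,220]
S=onz(c,f([[334,3],[400,3],[400,67],[335,67]]),.094)
zt=s["position"][2]-.0462
H=onz(c,f([[270,302],[461,301],[457,458],[276,458]]),zt)
E=onz(c,f([[208,252],[520,249]]),zt)
tx=R.from_quat(np.roll(s["eef_rot"],-1)).as_matrix()[:,0]
hc=E.mean(0)-.018*tx
print(s["position"],"\nshaft",S.mean(0),"socket",H.mean(0),"hub by edge",hc, "toolx",tx)
d=S.mean(0)-(H.mean(0)+hc)/2; print("units",d/.05)
```

```text
[0.55112835 0.07388793 0.27138044] 
shaft [0.54874667 0.07466602 0.094     ] socket [0.55042604 0.07359643 0.22518044] hub by edge [0.55022992 0.07342013 0.22518312] toolx [-9.27621469e-01  3.73521603e-01 -1.48771522e-04]
units [-0.03162623  0.02315473 -2.62363555]
```

```bash
python3 -m crank '-.03 .02 -.3 0;0 0 -.5 0;0 0 -.5 0;0 0 -.35 0;0 0 0 0'
python3 -m crank '0 0 -.12 0;0 0 -.12 0;0 0 -.1 0;0 0 0 0;0 0 0 0'
```

```text
t: 8.1
position: [0.5471, 0.0751, 0.1859]
eef_rot: [-0.003, 0.19, 0.982, -0.001]
force: [-0.7, 0.5, -4.0]
width: 0.409
gripper_force: 70.8
t: 8.6
position: [0.5495, 0.0754, 0.1722]
eef_rot: [0.0, 0.19, 0.982, 0.0]
force: [0.0, 0.8, -3.6]
width: 0.409
gripper_force: 70.9
```

```bash
python3 -m crank '0 0 -.1 0;0 0 -.1 0;0 0 -.1 0;0 0 -.08 0;0 0 0 0'
python3 -m crank '0 0 -.04 0;0 0 0 0;0 0 0 0'
```

```text
t: 9.1
position: [0.5494, 0.0754, 0.1525]
eef_rot: [-0.0, 0.19, 0.982, 0.0]
force: [0.6, -0.4, -4.6]
width: 0.406
gripper_force: 71.0
t: 9.4
position: [0.5494, 0.0754, 0.1522]
eef_rot: [0.0, 0.19, 0.982, 0.0]
force: [-3.4, -0.6, 5.1]
width: 0.408
gripper_force: 71.8
```

```bash
python3 -m crank '0 0 0 0;0 0 0 0;0 0 0 0;0 0 0 0' 1 
python3 -m crank '0 0 .3 0;0 0 .6 0;0 0 .7 0;0 0 .6 0;0 0 0 0'
python3 - <<'E'
from h import *
s=r.sense();c=cam("wrist"); cv2.imwrite("pics/w4.png",c["img"]);print(s["position"])
print(proj(c,[[.5488,.0746,.106],[.5488+.0696,.0746-.028,.156]]))
E
```

```text
t: 9.8
position: [0.5494, 0.0754, 0.1509]
eef_rot: [0.0, 0.19, 0.982, 0.0]
force: [0.4, -0.1, 0.1]
width: 0.998
gripper_force: 0.0
t: 10.3
position: [0.5523, 0.0755, 0.2661]
eef_rot: [0.005, 0.19, 0.982, 0.001]
force: [0.6, 0.1, -0.0]
width: 1.001
gripper_force: 0.0
[0.55230547 0.07545009 0.26608498]
[[318.36840304 237.50558115]
 [318.36994161 384.91041686]]
```

View pics/w4.png

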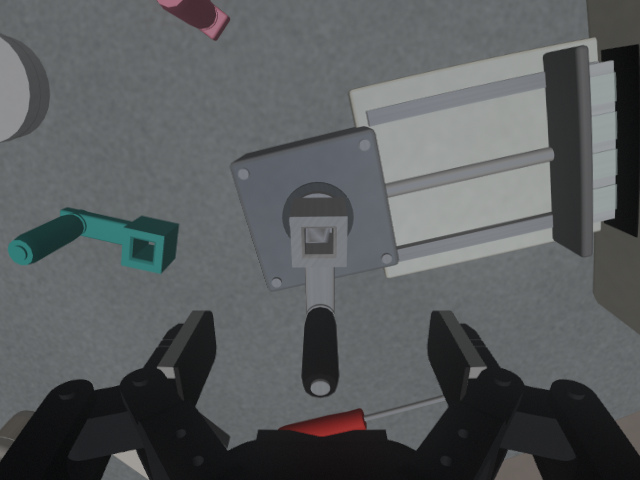

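The crank sits on the shaft, with the hub top at (319,241) and the pin end at (319,387), both close to the predicted seated pixels. The tray plate's outer top edge runs from (544,52) to (553,250).

Run:
```python
from h import *
s=r.sense();c=cam("wrist");print(s["position"])
h=onz(c,[319,241],.106)[0];p=onz(c,[319.5,387],.156)[0];print(h,p,np.hypot(*(p-h)[:2]))
e=onz(c,[[544,52],[553,250]],.068); print(e,np.hypot(*(e[1]-e[0])[:2]))
hd=onz(c,[[241,173],[365,146],[387,259],[277,283]],.058); print(hd.mean(0))
v=(hd[1]-hd[0]+hd[2]-hd[3])[:2]; v/=np.linalg.norm(v); C=np.array([.5488,.0746])
u=(e[1]-e[0])[:2];n=np.array([-u[1],u[0]])/np.linalg.norm(u); print("scanner y",v,n)
n=n*np.sign(n@v)
y=(e[:,:2].mean(0)-C)@n; t=.238-y; print("y",y,"tray",t,"turns",t/.02, "deg",t/.02*360)
print("to handle",(p-s["position"])/.05)
a=np.arctan2(*(p-h)[1::-1]);print("handle ang",np.degrees(a))
```

```text
[0.55103556 0.07541257 0.26362392]
[0.5484662  0.07436608 0.106     ] [0.61621865 0.04747825 0.156     ] 0.07289273200045074
[[0.49315657 0.25823268 0.068     ]
 [0.63600097 0.23519438 0.068     ]] 0.1446903060732368
[0.54668625 0.07365749 0.058     ]
scanner y [0.15985261 0.98714089] [0.15922487 0.98724234]
y 0.17243013996605094 tray 0.06556986003394905 turns 3.278493001697452 deg 1180.2574806110827
to handle [ 1.30366176 -0.5586864  -2.15247831]
handle ang -21.64585458982909
```

```bash
python3 -m crank '.33 -.14 0 0;.33 -.15 0 0;.33 -.14 0 0;.34 -.14 0 0;0 0 0 0' | sed -n 2p
python3 -m crank '0 0 -.4 0;0 0 -.5 0;0 0 -.4 0;0 0 -.15 0;0 0 0 0'
python3 -m crank '0 0 0 0;0 0 0 0;0 0 0 0;0 0 0 0;0 0 0 0' -1 25
```

```text
position: [0.6166, 0.046, 0.2586]
t: 11.4
position: [0.6136, 0.0471, 0.1861]
eef_rot: [-0.003, 0.19, 0.982, -0.0]
force: [-0.5, 0.1, -0.6]
width: 0.999
gripper_force: 0.0
t: 11.9
position: [0.6164, 0.0468, 0.1892]
eef_rot: [0.001, 0.19, 0.982, 0.0]
force: [1.2, 0.1, 1.7]
width: 0.27
gripper_force: 26.2
```

```bash
python3 - <<'E'
import numpy as np
a=np.radians(-121.7-20*np.arange(18)); print(';'.join(f"{.521*np.cos(x):.2f} {.521*np.sin(x):.2f} 0 0" for x in a))
E
python3 -m crank '-.13 -.21 0 0;-.14 -.23 0 0;-.20 -.16 0 0;-.21 -.16 0 0;0 0 0 0'
```

```text
-0.27 -0.44 0 0;-0.41 -0.32 0 0;-0.49 -0.16 0 0;-0.52 0.02 0 0;-0.48 0.19 0 0;-0.39 0.35 0 0;-0.25 0.46 0 0;-0.08 0.52 0 0;0.11 0.51 0 0;0.27 0.44 0 0;0.41 0.32 0 0;0.49 0.16 0 0;0.52 -0.02 0 0;0.48 -0.19 0 0;0.39 -0.35 0 0;0.25 -0.46 0 0;0.08 -0.52 0 0;-0.11 -0.51 0 0
t: 12.4
position: [0.5806, 0.0071, 0.1895]
eef_rot: [0.0, 0.191, 0.982, -0.001]
force: [0.2, -0.5, 5.6]
width: 0.267
gripper_force: 27.8
```

```bash
python3 -m crank '-.49 -.16 0 0;-.52 .02 0 0;-.48 .19 0 0;-.39 .35 0 0;-.25 .46 0 0'
python3 - <<'E'
from h import *
s=r.sense();d=s["position"]-[.5487,.0745,0];print(np.hypot(*d[:2]),np.degrees(np.arctan2(d[1],d[0])),s["ft_torque"])
E
```

```text
t: 12.9
position: [0.4707, 0.0478, 0.1905]
eef_rot: [-0.002, 0.192, 0.981, -0.006]
force: [-11.1, -6.6, 19.3]
width: 0.272
gripper_force: 33.6
0.08245058515925816 -161.11267487277118 [-1.16089128  1.71043158 -0.0973847 ]
```

```bash
python3 -m crank '0 0 0 0;0 0 0 0'
python3 - <<'E'
from h import *
s=r.sense();d=s["position"]-[.5487,.0745,0];print(np.hypot(*d[:2]),np.degrees(np.arctan2(d[1],d[0])),s["ft_torque"])
E
```

```text
t: 13.1
position: [0.469, 0.0508, 0.1895]
eef_rot: [-0.005, 0.19, 0.982, -0.003]
force: [-16.0, -4.3, 25.2]
width: 0.275
gripper_force: 36.0
0.08318015579108111 -163.43181237792342 [-0.37597761  2.74017203 -0.04136876]
```

```bash
python3 -m crank '0 0 0 0;0 0 0 0;0 0 0 0' | sed -n 2,4p
python3 -m crank '0 0 0 0;0 0 0 0;0 0 0 0' -.2
python3 - <<'E'
from h import *
t=cam("top");c=cam("wrist");s=r.sense();print(s["position"],s["force"],s["ft_torque"])
cv2.imwrite("pics/w5.png",np.hstack([cv2.resize(c["img"][:,100:540],(436,476)),cv2.resize(t["img"][180:299,200:290],(360,476),interpolation=2)]))
E
```

```text
position: [0.4692, 0.0503, 0.1894]
eef_rot: [-0.005, 0.19, 0.982, -0.003]
force: [-15.1, -4.4, 25.2]
t: 13.7
position: [0.474, 0.0514, 0.1877]
eef_rot: [-0.001, 0.19, 0.982, -0.0]
force: [-0.2, 1.1, -0.2]
width: 0.402
gripper_force: 0.0
[0.47454041 0.05161364 0.18779394] [ 0.21189777  0.08343106 -0.71329483] [ 0.0255562  -0.0014635   0.01349291]
```

View pics/w5.png

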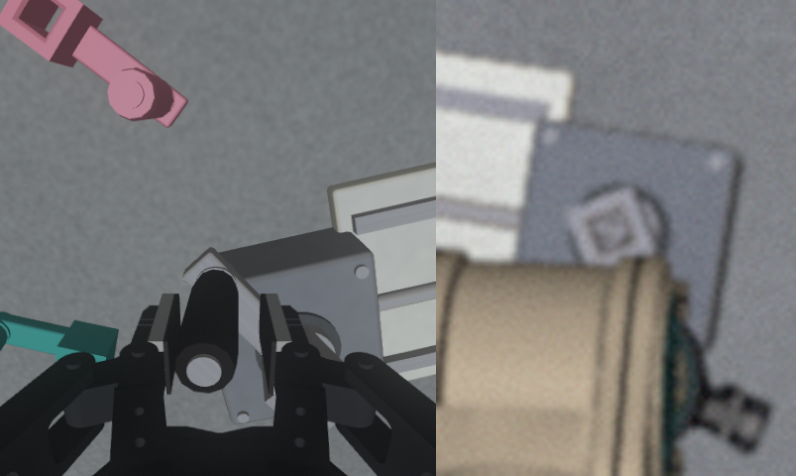

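Run:
```python
from h import *
c=cam("wrist");s=r.sense();t=cam("top")
C=np.array([.5487,.0745])
for z in(.15,.156,.162):
    p=onz(c,[306.9,375.2],z)[0];d=p[:2]-C;print(z,p,np.hypot(*d),np.degrees(np.arctan2(d[1],d[0])))
b=onz(c,[100+212*1.009,480/476*287],.0)  # rough
print(proj(t,[[*C,.07],[*C,.106],[*C,.116]]), onz(t,[244.3,237],.106))
print(s["position"])
```

```text
0.15 [0.47697285 0.04440708 0.15      ] 0.07778410943043358 -157.23965500089326
0.156 [0.47259048 0.04648419 0.156     ] 0.08110206428909299 -159.79140856539644
0.162 [0.46820811 0.0485613  0.162     ] 0.08456808573317481 -162.13834316916513
[[244.91783639 238.06948376]
 [242.95639341 237.14163566]
 [242.38998879 236.8736859 ]] [[0.54901084 0.07175391 0.106     ]]
[0.47474607 0.05166579 0.18788787]
```

The hand is relaxed now, with the grip at about (205,345) between the open pads in the wrist crop and the hub at (613,228), still down on the drive in the top crop. I'll regrip gently and check the strain.

```bash
python3 -m crank '0 0 0 0;0 0 0 0;0 0 0 0' -1 20
python3 -m crank '-.08 .52 0 0;.11 .51 0 0;0 0 0 0;0 0 0 0'
```

```text
t: 14.2
position: [0.4748, 0.0516, 0.1883]
eef_rot: [-0.001, 0.19, 0.982, -0.001]
force: [-2.3, -1.4, 1.0]
width: 0.273
gripper_force: 20.6
t: 14.6
position: [0.4764, 0.1038, 0.188]
eef_rot: [-0.001, 0.189, 0.982, 0.0]
force: [0.3, 1.0, -1.8]
width: 0.273
gripper_force: 20.5
```

```bash
python3 -m crank '.27 .44 0 0;.41 .32 0 0;.49 .16 0 0;.52 -.02 0 0;0 0 0 0'
python3 -m crank '.48 -.19 0 0;.39 -.35 0 0;.25 -.46 0 0;.08 -.52 0 0;0 0 0 0'
```

```text
t: 15.1
position: [0.5656, 0.1481, 0.1901]
eef_rot: [0.003, 0.19, 0.982, 0.001]
force: [1.0, 2.6, 5.0]
width: 0.269
gripper_force: 21.6
t: 15.6
position: [0.6231, 0.0689, 0.1899]
eef_rot: [0.002, 0.192, 0.981, -0.0]
force: [3.4, -0.7, 5.1]
width: 0.27
gripper_force: 21.4
```

```bash
python3 -m crank '-.11 -.51 0 0;-.27 -.44 0 0;-.41 -.32 0 0;-.49 -.16 0 0;0 0 0 0'
python3 -m crank '-.52 .02 0 0;-.48 .19 0 0;-.39 .35 0 0;0 0 0 0'
```

```text
t: 16.1
position: [0.5545, -0.0003, 0.1896]
eef_rot: [-0.0, 0.191, 0.982, -0.0]
force: [-1.1, -2.2, 6.0]
width: 0.273
gripper_force: 21.4
t: 16.5
position: [0.4862, 0.0309, 0.1893]
eef_rot: [0.001, 0.189, 0.982, 0.002]
force: [0.1, 2.2, 5.3]
width: 0.274
gripper_force: 21.7
```

```bash
python3 -m crank '-.25 .46 0 0;-.08 .52 0 0;.11 .51 0 0;.27 .44 0 0;0 0 0 0'
python3 -m crank '.20 .16 0 0;.21 .16 0 0;0 0 0 0'
```

```text
t: 17.0
position: [0.4923, 0.1268, 0.1891]
eef_rot: [0.002, 0.189, 0.982, 0.0]
force: [1.8, -1.0, 2.0]
width: 0.272
gripper_force: 20.9
t: 17.3
position: [0.5118, 0.1416, 0.189]
eef_rot: [0.0, 0.19, 0.982, 0.0]
force: [-0.1, 0.6, 4.3]
width: 0.277
gripper_force: 21.4
```

```bash
python3 -m crank '.24 .11 0 0;.25 .06 0 0;0 0 0 0'
python3 -m crank '.26 .02 0 0;.26 -.03 0 0;0 0 0 0'
python3 -m crank '.13 -.03 0 0;.13 -.05 0 0;0 0 0 0'
```

```text
t: 17.6
position: [0.5363, 0.1497, 0.189]
eef_rot: [0.0, 0.19, 0.982, 0.0]
force: [-0.2, 1.1, 7.1]
width: 0.272
gripper_force: 22.0
t: 17.9
position: [0.5625, 0.149, 0.1892]
eef_rot: [0.001, 0.19, 0.982, 0.0]
force: [0.6, 2.2, 6.5]
width: 0.271
gripper_force: 22.5
t: 18.2
position: [0.5749, 0.1452, 0.1893]
eef_rot: [0.0, 0.19, 0.982, 0.001]
force: [0.1, 2.1, 7.3]
width: 0.273
gripper_force: 22.6
```

```bash
python3 -m crank '.12 -.05 0 0;.12 -.06 0 0;0 0 0 0' | sed -n '2p;4p'
python3 -m crank '.11 -.07 0 0;.10 -.08 0 0;0 0 0 0'| sed -n '2p;4p'
python3 - <<'E'
from h import *
t=cam("top"); cv2.imwrite("pics/t6.png",np.hstack([cv2.resize(cv2.imread("pics/top0.png")[150:290,110:210],(400,560),interpolation=2),cv2.resize(t["img"][150:290,110:210],(400,560),interpolation=2)]))
E
```

```text
position: [0.5868, 0.1395, 0.1893]
force: [0.1, 0.9, 7.4]
position: [0.5973, 0.1319, 0.1894]
force: [-0.4, 1.7, 7.6]
```

```bash
python3 -m crank '.10 -.09 0 0;.09 -.10 0 0;0 0 0 0' | sed -n '2p;4p'
python3 -m crank '.08 -.10 0 0;.07 -.11 0 0;0 0 0 0'| sed -n '2p;4p'
python3 -m crank '.06 -.12 0 0;.05 -.12 0 0;0 0 0 0'| sed -n '2p;4p'
```

```text
position: [0.6068, 0.1223, 0.1893]
force: [0.6, 1.1, 6.8]
position: [0.6141, 0.1117, 0.1893]
force: [0.9, 1.6, 7.1]
position: [0.6196, 0.0996, 0.1892]
force: [1.6, 1.6, 6.3]
```

```bash
python3 -m crank '.04 -.12 0 0;.03 -.13 0 0;0 0 0 0' | sed -n '2p;4p'
python3 -m crank '.02 -.13 0 0;0 -.13 0 0;0 0 0 0'| sed -n '2p;4p'
python3 -m crank '-.01 -.13 0 0;-.02 -.13 0 0;0 0 0 0'| sed -n '2p;4p'
```

```text
position: [0.6229, 0.0871, 0.1891]
force: [1.1, 0.3, 5.2]
position: [0.6239, 0.074, 0.1892]
force: [0.7, -0.2, 5.7]
position: [0.6226, 0.061, 0.1892]
force: [1.9, 0.2, 4.7]
```

Run:
```python
from h import *
t=cam("top")["img"]; o=cv2.imread("pics/top0.png")
for r0 in(200,222,245):
    for im in(o,t): print(r0,im[r0-1:r0+2,112:176].mean((0,2)).astype(int))
```

```text
200 [ 87  90  89  88  88  89  88  89  89  86  87  88  89  91  92  88  68  59
  71  85  84  70  41  16  40 110 175 204 211 209 208 209 212 212 210 211
 211 214 211 200 172 133 113 114 101  77  52  43  42  64 111 152 166 161
 160 159 158 157 156 154 152 153 153 154]
200 [ 89  90  88  91  89  87  89  87  85  88  86  88  88  86  90  88  66  58
  73  85  81  73  71  90 109 111  99  71  49  41  42  48 100 162 195 206
 202 200 194 192 188 186 185 185 178 176 171 170 168 167 164 166 163 159
 157 160 156 156 155 153 154 153 152 154]
222 [ 86  87  86  87  87  89  87  85  89  87  89  89  73  57  66  83  86  72
  47  17  31  91 155 190 201 199 199 198 195 196 199 197 197 198 200 200
 180 140 113 114 108  85  56  41  45  68 110 150 173 183 182 183 184 185
 189 193 199 202 200 202 205 208 208 208]
222 [ 88  85  86  85  86  87  85  86  86  85  90  87  71  58  68  82  83  70
  69  89 107 116 102  76  51  44  43  71 110 143 154 155 155 152 154 152
 152 155 154 155 159 157 159 163 166 165 167 171 175 180 183 182 184 186
 191 193 198 202 202 205 202 188 157 123]
245 [ 86  87  85  87  90  86  91  90  74  58  67  83  85  74  48  23  28  89
 161 198 208 208 209 209 212 209 210 208 210 210 209 203 181 139 112 118
 110  84  58  42  41  58 111 170 200 208 208 207 207 205 204 206 207 204
 205 205 206 204 203 204 204 206 205 205]
245 [ 88  87  89  88  88  86  93  92  73  57  66  82  84  71  68  86 109 115
 105  79  53  45  39  48  86 143 186 201 203 203 208 208 208 208 206 207
 208 203 206 207 204 204 205 208 205 205 206 209 206 206 206 207 204 193
 163 125 112 118 127 133 135 139 138 141]
```

The plate's bright top has moved about 18 px (38 mm) and now almost touches the housing. I'll keep going gently to the stop.

```bash
python3 -m crank '-.03 -.13 0 0;0 0 0 0' | sed -n '2p;4p'
python3 -m crank '-.04 -.12 0 0;0 0 0 0' | sed -n '2p;4p'
python3 -m crank '-.05 -.12 0 0;0 0 0 0'| sed -n '2p;4p'
```

```text
position: [0.6211, 0.0546, 0.1893]
force: [2.2, 0.6, 5.2]
position: [0.6193, 0.0489, 0.1893]
force: [2.6, 0.2, 6.4]
position: [0.6176, 0.0449, 0.1896]
force: [3.6, 7.3, 3.7]
```

```bash
python3 -m crank '-.05 -.12 0 0;0 0 0 0;0 0 0 0'| sed -n '2p;4p'
python3 -m crank '-.03 -.06 0 0;0 0 0 0;0 0 0 0'| sed -n '2p;4p'
```

```text
position: [0.6161, 0.0416, 0.1899]
force: [5.8, 14.2, 3.8]
position: [0.6153, 0.0401, 0.1901]
force: [7.2, 18.3, 3.3]
```

```bash
python3 -m crank '.07 .16 0 0;0 0 0 0;0 0 0 0'| sed -n '2p;4p'
python3 -m crank '0 0 0 0;0 0 0 0;0 0 0 0;0 0 0 0' 1
python3 -m crank '0 0 .3 0;0 0 .6 0;0 0 .7 0;0 0 .7 0;0 0 .3 0'|sed -n '2p;4p'
python3 -m crank '0 -.6 .3 0;0 -.8 0 0;0 -.8 0 0;0 -.6 0 0;0 0 0 0'|sed -n '1,2p;4p'
python3 - <<'E'
from h import *
t=cam("top")["img"];s=cam("scene")["img"];w=cam("wrist")["img"]
for r0 in(200,222,245): print(r0,t[r0-1:r0+2,112:176].mean((0,2)).astype(int))
a=cv2.resize(t[150:300,110:310],(400,300),interpolation=2);b=cv2.resize(s[120:255,320:500],(400,300),interpolation=2)
cv2.imwrite("pics/fin.png",np.vstack([np.hstack([a,b]),np.hstack([cv2.resize(w,(400,300)),cv2.resize(s,(400,300))])]))
E
```

```text
position: [0.6172, 0.0439, 0.1896]
force: [3.3, 5.2, 6.3]
t: 22.6
position: [0.6148, 0.0419, 0.1875]
eef_rot: [-0.001, 0.19, 0.982, -0.0]
force: [0.5, -0.7, -0.2]
width: 0.93
gripper_force: 0.0
position: [0.6173, 0.0423, 0.3237]
force: [0.8, 0.2, 0.2]
t: 23.6
position: [0.6155, -0.1011, 0.333]
force: [-0.3, 0.8, -0.2]
200 [ 86  85  86  87  85  86  84  86  84  83  86  84  86  86  86  86  65  57
  69  78  84  70  73  93 105 105  89  59  44  39  41  56 115 173 194 198
 198 195 188 185 182 182 182 178 174 171 166 162 163 164 160 161 160 156
 153 153 151 152 151 150 148 148 150 149]
222 [ 83  84  86  84  81  86  82  82  83  85  87  85  69  58  66  82  81  69
  69  90 108 108  96  67  45  39  41  79 123 146 149 151 148 148 151 148
 148 151 149 150 154 154 156 160 162 159 161 168 170 172 175 178 177 179
 184 188 192 195 196 196 197 201 201 203]
245 [ 83  84  83  86  84  85  88  90  70  54  65  77  80  71  70  87 107 112
  98  72  50  41  39  49 102 158 190 196 199 199 200 202 201 202 201 202
 200 200 200 199 199 199 198 199 200 200 200 199 201 199 199 198 199 198
 199 197 198 199 198 197 198 200 199 198]
```

View pics/fin.png

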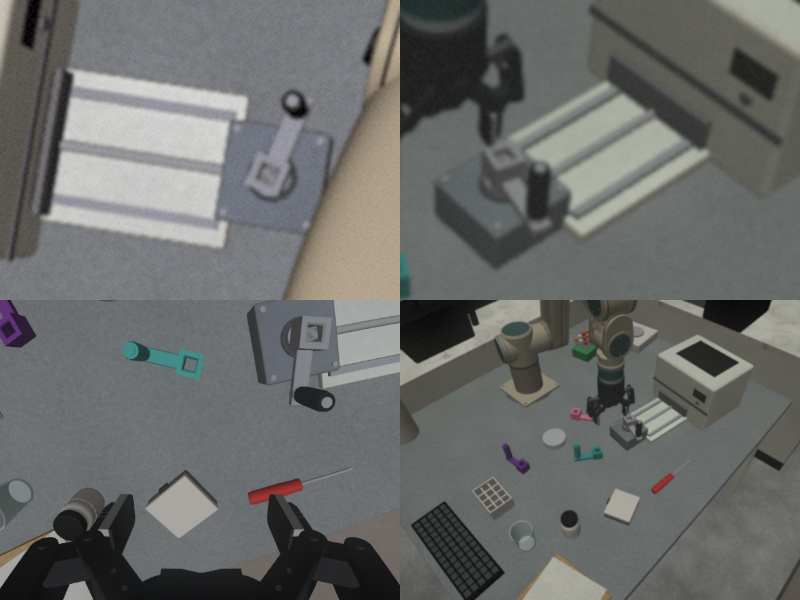

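The plate is closed up against the housing, the crank is on the shaft and the bystanders are undisturbed. I'll check the hub height: its socket is at scene ≈(368.2,188.4) and wrist ≈(504,53).

Run:
```python
from h import *
s=cam("scene");w=cam("wrist");C=[.5487,.0745]
P=[[*C,z] for z in(.098,.106,.114,.122)]
print(proj(s,P));print(proj(w,P))
im=s["img"][165:235,345:415]; g=cv2.cvtColor(im,6)
# hub top bright blob: centroid of quad
m=cv2.inRange(cv2.cvtColor(w["img"],6)[20:95,465:540],118,150);n,l,st,ce=cv2.connectedComponentsWithStats(m);i=1+st[1:,4].argmax();print(st[i],ce[i]+[465,20])
# handle pin end: bright spot within black, wrist
h=cv2.cvtColor(w["img"],6)[140:185,490:545];k=cv2.inRange(h,100,255)
n,l,st,ce=cv2.connectedComponentsWithStats(k);print([(st[j][4],(ce[j]+[490,140]).round(1)) for j in range(1,n) if st[j][4]>20])
p=[C[0]+.075*np.cos(np.radians(-25)),C[1]+.075*np.sin(np.radians(-25))]
print(proj(w,[[*p,.156],[*p,.162]]))
```

```text
[[366.60140946 190.67257127]
 [366.73896968 188.27662251]
 [366.87778843 185.85735272]
 [367.01788202 183.4144359 ]]
[[499.02100275  54.43135969]
 [503.74673403  53.0277327 ]
 [508.7228061   51.55552234]
 [513.96875388  50.01000627]]
[  13    6   52   54 1536] [503.59244792  52.75585938]
[(np.int32(989), array([527.1, 164.8])), (np.int32(241), array([520.9, 164.4]))]
[[518.04795413 163.13929439]
 [522.50405134 164.41509705]]
```

Both views put the hub top at z = 0.106, so the crank is fully seated and the tray is home. Handing in.

```bash
python3 -c "
from cell import r
print(r.sign_off())"
```

```text
the job is handed in; nothing more can be done
None
```

The crank is fitted down on the shaft's shoulder and released, the tray is wound home to its hard stop with the front plate against the scanner, the other things on the bench look undisturbed in the final pictures, and the job was handed in at about 24 s.

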